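# Gauge the middle groove of the press mould

### The arm

A 6-joint arm with a two-finger parallel gripper is mounted at the origin on the work surface; the furniture and walls round the work are solid. World frame = base frame: x ahead of the robot, y to its left, z up, the work surface at z = 0. Lengths are in m, angles in rad, forces in N, time in s.
With the tool pointing down it reaches from about 0.35 to 0.975 m from the base axis. Payload 4.9 kg.
Tool frame: the origin (TCP) lies at the very end of the fingers, on their centre line; the grasp point (between the pads) lies 19 mm behind it; z points along the fingers, y is the line along which they close (so a half turn about z gives the same grasp; the last joint's range is limited). The gripper opens to 85 mm and grips with 20 to 120 N. Pads are 22 mm wide; open, the fingers measure 114 mm over their backs; the gripper's body (76 mm by 85 mm) begins 54 mm behind the grasp point. The pads swing forward as they close: fully open they stand 13 mm farther back than shut.
Start: joints at [1.066, 0.053, 1.613, -0, 1.476, -0.119], TCP at [0.235, 0.579, 0.231] pointing down, gripper open.
Joint ranges: [-3.01, 3.01], [-1.01, 2.22], [0.06, 2.58], [-1.02, 4.17], [0.09, 2.62], [-3.14, 3.14]. Speed limits (rad/s): [2.57, 2.57, 3.14, 3.14, 3.14, 3.14].

### API

Orientations are given as a rotation vector (axis times angle).
In Python, from station import get_obs, get_image, get_calibration, finish_job gives the robot as it stands.
- The arm moves only by the tool servo_tool, never from a script. Its argument "increments" is a list of rows, each a list of 5 numbers: the opening, from 0 (shut) to 1 (fully open), then the shift along the tool's x, y, z in mm, then the turn about the tool's z in degrees. In form: [[jaw, tx, ty, tz, spin], ...]. A call has 1 to 12 rows; each row shifts and turns the commanded pose from where the row before left it, along the tool's axes as they then stand; what a row does not reach is not made up. A row lasts 1/8 s, in which the tool goes at most 62.5 mm and 10.7 degrees, less where a joint would pass 70% of its speed; a pose out of reach is approached as far as the arm can. A call is refused whole if a number of a shift passes 62.5 or a number of a turn 10.7, either way. A call with a gripper value outside its range is refused whole. The fingers move at their own pace and stop on an object; "force" is the grip in N (left out, the last holds). Time passes only in rows, so rows that do not move let the fingers close. It gives the time, the measured TCP pose, the force, the opening and the grip force at its end, in the units of the state.
- get_obs(): the state, without advancing time (a new reading comes with each control period).
- get_image(name): name is "scene" or "side" or "wrist"; returns the picture (400x640x3 uint8, red, green, blue); there is no depth.
- get_calibration(name): a dict with "fx", "fy", "cx", "cy" (pixels), "R" (3x3) and "t" (3): a world point X has camera coordinates R X + t; the wrist camera has in their place "mount" (4x4, takes a point from camera to tool coordinates, whose origin is the TCP and whose axes are the flange's). Camera axes: x right, y down, z forward; pixel columns grow to the right and rows downward; lengths in m; the calibration is good to about 2 mm. A picture is of the moment at which its call begins: read the wrist's pose just before it. get_calibration takes no time and is no camera call.
- finish_job(): hands the job in; it is judged then, once.
The state is a dict: "t": time; "q": joint angles; "dq": joint speeds; "effort": joint torques, N m; "tool_pos": TCP position; "tool_rot": TCP orientation; "contact_force": force on the tool from outside, world axes, zero at the start; "wrist_torque": the same for the moment, N m; "opening": finger opening in m; "grip_force": force on a finger pad.
Only numpy, scipy, OpenCV 4.12 (cv2) and the standard library are available. Lean on these libraries where they do the work, as an engineer would, in place of code of your own. Each camera call takes 0.05 s, during which the arm holds its last target. There are 200 camera calls.

### The job

Slide the plaster mould along by its wooden grip until the mark of its middle groove stands under the fixed pointer. Then push the narrow gauge, lying flat and tip first, through the window in the metal fence into that groove until the black line across its blade is level with the front face of the fence, and leave it lying there. Leave the wide gauge, the glass cup and the glaze pot where they are.

Things in the scene. Friction and masses are not known exactly. Their poses are not given: they have to be found in the camera images.
- fixture: Fixed. Origin on the table below the middle of the fence's front face; x away from the robot through the window, y along the fence, z up. Wooden apron x = -105 to 0 mm, 130 mm wide, top at z = 10. Dark steel fence x = 0 to 14, 170 mm wide, 48 mm high; its brass pointer reaches z = 51. Behind it a dark wooden bed 260 mm wide, to x = 135, on which the mould slides along y.
- window (a point): Middle of the lower edge of the fence's window, in the front face, 10 mm above the table (level with the apron); axes as the fixture's. The window is 35 mm wide (y) and 14 mm high and goes straight through the fence. The pointer stands over its centre line.
- mould (a joint): Slide of the plaster mould along the fixture's y, m, -0.048 to 0.048; stays where it is left. 0: middle groove's mark under the pointer and that groove in line with the window; grows towards the fixture's +y. The mould is 162 mm long (y), x = 18 to 124 mm of the fixture, top 36 mm above the table.
- mould_groove (a point): Middle of the mouth of the mould's middle groove, on its floor, 9.5 mm above the table, at x = 18 mm of the fixture; axes as the fixture's. Three grooves run along x, 38 mm wide, 50 mm apart centre to centre; mouths 17 mm high under a lintel; closed at x = 84 mm of the fixture. A dark mark on the lintel shows each groove's middle.
- mould_grip (a point): Point to hold the mould's upright wooden grip, 63 mm above the table, at x = 104 mm of the fixture, mid-length of the mould. The grip is 38 mm long (fixture x), 14 mm thick (fixture y), top 78 mm above the table, on a 3 mm steel foot plate (40 x 34 mm) on the mould's top (36 mm). Pinch it across its thickness from above.
- narrow_gauge: Narrow gauge, loose, about 0.14 kg: flat steel blade 152 x 30 x 6 mm lying flat, with an upright wooden grip 44 mm long (x), 14 mm thick (y), top 50 mm above the blade's underside. Origin on the underside below the grip's centre; x along the blade to its tip, z up. The blade reaches from x = -27 to 125 mm.
- narrow_gauge_line (a point): Middle of the black line across the narrow gauge's blade, on the underside level: 55 mm ahead of the origin along x, 70 mm behind the tip.
- narrow_gauge_tip (a point): Middle of the narrow gauge's blade tip, on the underside level, 125 mm ahead of the origin.
- wide_gauge: Wide gauge, loose: like the narrow one but with a blade 48 mm wide, too wide for the window. Not needed; origin and axes as for the narrow gauge.
- cup: Glass cup with a handle, 92 x 114 x 56 mm, standing on the table; origin at the centre of its underside.
- pot: White glaze pot with a lid, 60 mm in diameter, 86 mm high, standing on the table; origin at the centre of its underside.
Mind the look-alikes: they are no part of the job. Leave any pink look-alike of the narrow_gauge alone.

How it is judged:
By the outcome, as a careful person would: the job done as asked, in the order asked, and still so for the second after the job is handed in, with the robot touching nothing.
It also fails if it takes over 64 s, if anything falls off the work surface, if the arm or the gripper's body presses on something with over 40 N, if the wrist force passes 120 N, or if a joint passes its speed limit or range.

## Working session

There is one attempt and no reset: what is moved stays moved. The work goes in short steps, Python scripts to look and compute and a tool call to move; the robot and the scene stay as the last step left them, time stands still between calls to the robot, and variables do not carry over. Pictures are saved under pics/ and viewed, at most 12 in all, crops included, and the job is handed in when it is done.

Besides the shell and the picture viewer there is one more tool, called after ">>>" by a JSON object that holds its "method" and its "body", one argument or row to a line. servo_tool: Moves the arm, as the interface text tells. Its arguments: {"type":"object","properties":{"increments":{"type":"array"},"force":{"type":"number"}},"required":["increments"]}

```bash
mkdir -p pics; cat > h.py <<'E'
import numpy as np, cv2
from scipy.spatial.transform import Rotation as Ro
from station import get_obs,get_image,get_calibration,finish_job
def cam(name,o=None):
    c=get_calibration(name)
    K=(c["fx"],c["fy"],c["cx"],c["cy"])
    if "mount" in c:
        M=np.array(c["mount"]); o=o or get_obs()
        T=np.eye(4);T[:3,:3]=Ro.from_rotvec(o["tool_rot"]).as_matrix();T[:3,3]=o["tool_pos"]
        W=T@M; return K,W[:3,:3].T,-W[:3,:3].T@W[:3,3]
    return K,np.array(c["R"]),np.array(c["t"])
def ray(C,u,v,z):
    K,R,t=C; p=-R.T@t; d=R.T@np.array([(u-K[2])/K[0],(v-K[3])/K[1],1]); return p+d*(z-p[2])/d[2]
def proj(C,X):
    K,R,t=C; x=R@np.array(X)+t; return np.array([K[0]*x[0]/x[2]+K[2],K[1]*x[1]/x[2]+K[3]])
E
python3 - <<'E'
from h import *
for n in ["scene","side"]:
    im=get_image(n); cv2.imwrite(f"pics/{n}0.png",im[:,:,::-1])
    C=cam(n); print(n,C[0],(-C[1].T@C[2]).round(3))
o=get_obs();print(o["t"],o["tool_pos"],o["tool_rot"],o["opening"]); print(get_calibration("wrist"))
E
```

```text
scene (370.6770088381434, 370.6770088381434, 321.17934355746814, 200.63631296721098) [ 0.032 -0.478  0.871]
side (467.7519463782368, 467.7519463782368, 316.8588577869754, 211.06440629946056) [0.29  0.99  0.849]
0.1 [0.23491066 0.57856987 0.23018438] [-6.02169038e-01 -3.08275861e+00  2.74605041e-03] 0.08533836302156038
{'fx': 351.8186124774081, 'fy': 351.8186124774081, 'cx': 315.3235926573976, 'cy': 196.16106218897562, 'mount': array([[-1.48958609e-04, -9.50448092e-01, -3.10883260e-01,
         7.94663152e-02],
       [ 9.99999159e-01,  2.59005125e-04, -1.27098966e-03,
         4.02499217e-04],
       [ 1.28853006e-03, -3.10883188e-01,  9.50447254e-01,
        -1.42140549e-01],
       [ 0.00000000e+00,  0.00000000e+00,  0.00000000e+00,
         1.00000000e+00]])}
```

View pics/scene0.png

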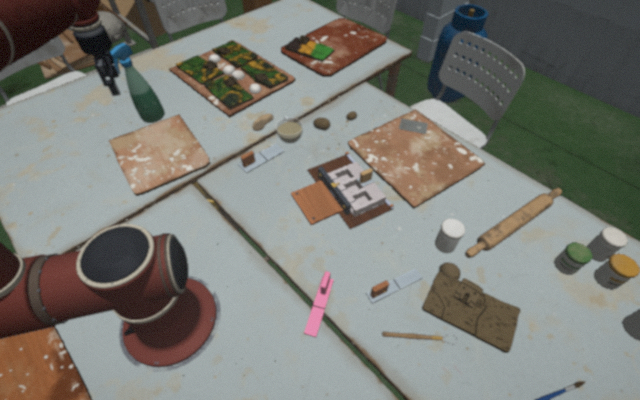

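View pics/side0.png

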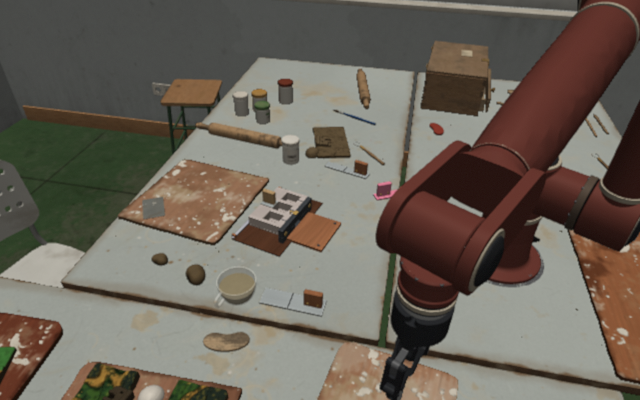

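The scene view shows the fixture at about (345,192). Gauge candidates are A at (262,158), beside the cup, B at (395,287), and a pink look-alike at (318,305). In the side view A is at (292,300) and B at (347,168). I'll enlarge the crops to compare blade widths.

```bash
python3 - <<'E'
from h import *
a=cv2.imread("pics/scene0.png");b=cv2.imread("pics/side0.png")
def cr(i,x,y,w,h): return cv2.resize(i[y:y+h,x:x+w],(400,300),interpolation=cv2.INTER_CUBIC)
m=np.vstack([np.hstack([cr(a,285,140,120,90),cr(b,225,175,120,90)]),np.hstack([np.vstack([cv2.resize(a[140:180,230:290],(225,150),interpolation=2),cv2.resize(a[265:305,360:430],(262,150),interpolation=2)[:,:225]]) ,np.vstack([cv2.resize(b[280:320,255:330],(281,150),interpolation=2),cv2.resize(b[150:190,315:390],(281,150),interpolation=2)])])[:, :506] if 0 else np.hstack([np.vstack([cv2.resize(a[140:180,220:295],(400,150),interpolation=2),cv2.resize(a[265:305,358:433],(400,150),interpolation=2)]),np.vstack([cv2.resize(b[280:320,255:330],(400,150),interpolation=2),cv2.resize(b[150:190,310:385],(400,150),interpolation=2)])])])
cv2.imwrite("pics/c1.png",m)
E
```

```text
(no output)
```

View pics/c1.png

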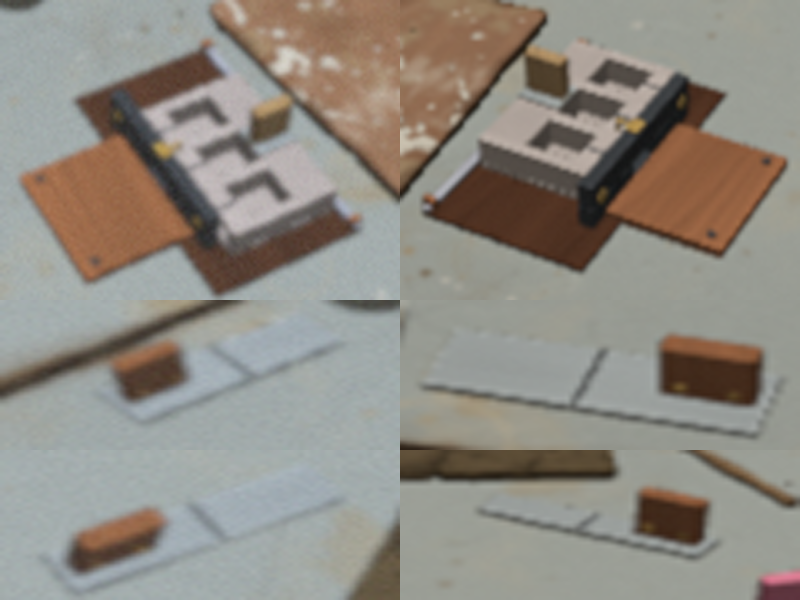

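```bash
python3 - <<'E'
from h import *
S=cam("scene");D=cam("side")
def go(n,C,pts,f,z):
    P=np.array([ray(C,*f(*p),z)[:2] for p in pts]); print(n,P.round(3).tolist(),"edges",np.linalg.norm(np.roll(P,-1,0)-P,axis=1).round(4)); return P
go("A sc",S,[(97,393),(135,422),(345,343),(315,317)],lambda x,y:(220+x/5.333,140+(y-300)/3.75),.006)
go("B sc",S,[(43,553),(77,592),(345,497),(315,467)],lambda x,y:(358+x/5.333,265+(y-450)/3.75),.006)
go("A si",D,[(783,378),(757,435),(425,385),(450,330)],lambda x,y:(255+(x-400)/5.333,280+(y-300)/3.75),.006)
go("B si",D,[(718,543),(697,557),(480,512),(507,495)],lambda x,y:(310+(x-400)/5.333,150+(y-450)/3.75),.006)
fs=lambda x,y:(285+x/3.3333,140+y/3.3333)
fd=lambda x,y:(225+(x-400)/3.3333,175+y/3.3333)
go("apron sc",S,[(22,178),(92,280),(195,235),(118,137)],fs,.01)
go("apron si",D,[(785,160),(720,254),(605,210),(685,122)],fd,.01)
go("bed sc",S,[(77,100),(215,295),(360,225),(208,50)],fs,.003)
go("bed si",D,[(725,93),(583,270),(425,208)],fd,.003)
go("grip top sc",S,[(252,102),(256,112),(290,105),(285,95)],fs,.078)
go("grip top si",D,[(527,50),(540,45),(567,60),(556,65)],fd,.078)
go("pointer sc",S,[(150,150),(180,150)],fs,.051)
go("pointer si",D,[(620,125),(645,125)],fd,.051)
E
```

```text
A sc [[0.413, 0.303], [0.41, 0.26], [0.562, 0.249], [0.569, 0.287]] edges [0.0431 0.1524 0.0393 0.157 ]
B sc [[0.389, -0.274], [0.38, -0.303], [0.525, -0.345], [0.533, -0.321]] edges [0.0303 0.1513 0.0252 0.1519]
A si [[0.411, 0.264], [0.413, 0.311], [0.563, 0.304], [0.566, 0.258]] edges [0.0467 0.1498 0.0465 0.1548]
B si [[0.379, -0.291], [0.389, -0.267], [0.53, -0.307], [0.519, -0.338]] edges [0.0264 0.147  0.0336 0.1478]
apron sc [[0.459, 0.093], [0.43, -0.032], [0.528, -0.058], [0.557, 0.07]] edges [0.1288 0.1012 0.1315 0.0999]
apron si [[0.428, -0.022], [0.458, 0.104], [0.56, 0.074], [0.522, -0.054]] edges [0.1298 0.1061 0.1331 0.0991]
bed sc [[0.564, 0.136], [0.499, -0.111], [0.647, -0.147], [0.705, 0.097]] edges [0.2551 0.152  0.2511 0.1459]
bed si [[0.499, -0.112], [0.561, 0.139], [0.706, 0.097]] edges [0.2583 0.1515 0.2947]
grip top sc [[0.629, -0.023], [0.623, -0.034], [0.651, -0.048], [0.657, -0.037]] edges [0.0121 0.0315 0.0124 0.0309]
grip top si [[0.656, -0.035], [0.647, -0.045], [0.619, -0.029], [0.626, -0.02]] edges [0.0128 0.0325 0.0114 0.0337]
pointer sc [[0.542, 0.014], [0.561, -0.004]] edges [0.0263 0.0263]
pointer si [[0.562, 0.014], [0.542, 0.009]] edges [0.0206 0.0206]
```

A's blade measures about 46 mm wide, so it is the wide gauge. B at (395,287) measures about 30 mm and is not pink, so B is the narrow gauge. Next I move above the mould for a close look.

>>> {"method": "servo_tool", "body": {
  "increments": [
    [1,-50,-34,0,0],
    [1,-50,-34,0,0],
    [1,-50,-34,0,0],
    [1,-50,-34,0,0],
    [1,-50,-34,0,0],
    [1,-50,-34,0,0],
    [1,-50,-34,0,0],
    [1,-50,-34,0,0],
    [1,-50,-34,0,0],
    [1,-50,-34,0,0],
    [1,-50,-34,0,0],
    [1,-30,-30,0,-7.8]
  ]
}}

```text
t: 1.6
tool_pos: [0.6213, -0.0158, 0.2305]
tool_rot: [-0.387, -3.117, 0.0]
contact_force: [0.0, -0.5, -0.4]
opening: 0.085
grip_force: 0.0
```

>>> {"method": "servo_tool", "body": {
  "increments": [
    [1,0,0,0,0],
    [1,0,0,0,0]
  ]
}}

```text
t: 1.85
tool_pos: [0.6201, -0.0132, 0.2306]
tool_rot: [-0.392, -3.116, -0.001]
contact_force: [0.0, 0.1, -0.1]
opening: 0.0852
grip_force: 0.0
```

```bash
cat >> h.py <<'E'
def plan(x,y,z,yaw):  # yaw deg: tool y axis direction relative to world +y (ccw)
    o=get_obs();R=Ro.from_rotvec(o["tool_rot"]).as_matrix()
    cur=np.degrees(np.arctan2(-R[0,1],R[1,1])); d=(np.array([x,y,z])-o["tool_pos"])
    s=-((yaw-cur+90)%180-90)
    print("t",round(o["t"],2),"pos",np.array(o["tool_pos"]).round(4),"yaw",cur.round(2),"shift mm",(R.T@d*1000).round(1),"spin after",s.round(2),"q",np.round(o["q"],2))
E
python3 - <<'E'
from h import *
plan(.64,-.035,.23,-14.2)
o=get_obs(); im=get_image("wrist"); cv2.imwrite("pics/w1.png",im[:,:,::-1])
C=cam("wrist",o)
for p in [(.543,.008,.051),(.64,-.035,.078)]: print(proj(C,p))
E
```

```text
t 1.85 pos [ 0.6201 -0.0132  0.2306] yaw -14.36 shift mm [-24.7 -16.2   0.6] spin after -0.16 q [-0.14  0.04  1.62  0.    1.48 -1.46]
[316.93660954  80.84403782]
[297.07976003 204.70362522]
```

View pics/w1.png

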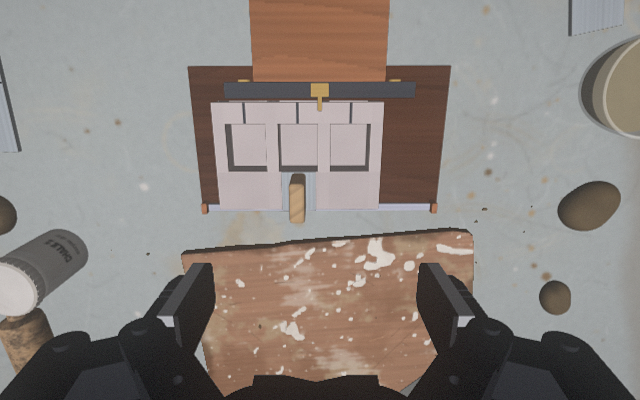

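The wrist view shows the fence top at row 83–97, columns 224–415. The pointer is at (320,105), the middle groove mark at (298,112), and the grip top at about (297,200). I'll work out the offset from profiles.

```bash
python3 - <<'E'
from h import *
im=cv2.imread("pics/w1.png").astype(int); C=cam("wrist")
print("ptr",im[104:109,312:330].sum(2)//3); print("mark",im[110:122:4,290:306].sum(2)//3); print("mark2",im[116,236:252].sum(1)//3,im[116,344:360].sum(1)//3)
print("grip r",im[[195,210],284:312].sum(2)//3); print("grip col",im[168:230,297].sum(1)//3)
print("fence",im[90,218:230].sum(1)//3,im[90,410:422].sum(1)//3); print("fcol",im[76:104,280].sum(1)//3,im[76:104,360].sum(1)//3)
E
```

```text
ptr [[189 187 186 190 185 141 140 142 144 147 172 186 187 187 186 187 187 184]
 [188 188 188 188 185 141 138 142 145 146 172 187 186 184 184 186 186 186]
 [187 189 188 190 181 142 140 144 142 147 170 188 186 185 184 184 184 187]
 [188 188 191 191 182 141 138 146 146 146 172 186 184 184 185 186 186 187]
 [190 189 187 187 182 143 137 143 144 148 173 187 186 187 187 184 183 188]]
mark [[186 190 187 185 189 180 106  83 117 195 188 188 186 189 186 189]
 [186 184 187 186 186 184 114  79 112 192 187 185 188 188 188 188]
 [186 182 185 188 187 182 113  79 109 190 187 189 187 188 187 187]]
mark2 [187 187 188 186 187 190 180  76  88 133 190 187 186 187 185 186] [188 186 185 188 185 142  72  98 167 187 187 184 184 185 186 185]
grip r [[172 175 176 173 162 114 142 154 159 160 158 159 156 159 158 159 158 154
  147 136  83 101 177 176 172 169 170 178]
 [157 160 161 161 152 126 150 157 159 159 157 157 154 152 148 141 139 139
  134 133  95 106 177 170 168 168 167 164]]
grip col [ 84  88  87 104 133 114  73  76  81  82  79  79  80  79  81  91 123 141
 142 148 144 142 147 156 161 159 158 159 157 160 158 156 156 154 155 156
 158 162 162 156 156 153 152 145 141 141 146 155 158 157 156 157 150 150
 144 149 160 159 164 168 168 171]
fence [71 72 70 70 70 73 85 83 81 81 84 86] [81 77 78 80 77 72 72 71 73 71 75 73]
fcol [109 110 114 118 122 113  68  85  81  85  84  83  82  82  83  84  86  83
  85  80  85  80  71  71 137 178 130 188] [119 116 120 120 122 108  76  81  82  83  83  82  82  82  81  81  82  80
  82  83  80  74  69  68 121 165 147 190]
```

```bash
python3 - <<'E'
from h import *
C=cam("wrist")
p=ray(C,319.2,106,.051);m=ray(C,297,116,.036);g=ray(C,296.8,204.5,.078)
f=[ray(C,u,82,.048) for u in (280,360)]
l=ray(C,243.6,116,.036);r=ray(C,350.6,116,.036)
d=r-l; yaw=np.degrees(np.arctan2(-d[0],d[1])); yf=np.degrees(np.arctan2(-(f[1]-f[0])[0],(f[1]-f[0])[1]))
print(p,m,g,f,yaw,yf,np.linalg.norm(d))
a=np.radians(-14.3);X=np.array([np.cos(a),np.sin(a)]);Y=np.array([-X[1],X[0]])
mid=ray(C,319.4,82,.048)
O=p[:2]+X*((mid-p)[:2]@X)
print("O",O,"mark off y",(m-p)[:2]@Y*1e3,"grip xy",(g[:2]-O)@X,(g[:2]-O)@Y)
ge=[O+.104*X+(m[:2]-O)@Y*Y]; print(ge)
plan(*ge[0],.060,-14.3)
E
```

```text
[0.56405563 0.00511586 0.051     ] [ 0.56871175 -0.01737955  0.036     ] [ 0.63983138 -0.03473047  0.078     ] [array([ 0.535879  , -0.02329897,  0.048     ]), array([0.55325096, 0.04483073, 0.048     ])] -14.299982877203147 -14.304673302212626 0.10038015426038567
O [0.54440172 0.01012558] mark off y -20.648346473472763 grip xy 0.10355223431506655 -0.019895182300864563
[array([ 0.64007924, -0.03557089])]
t 1.9 pos [ 0.62   -0.0127  0.2309] yaw -14.3 shift mm [-25.3 -17.3 170.8] spin after 0.0 q [-0.14  0.04  1.62  0.    1.48 -1.46]
```

>>> {"method": "servo_tool", "body": {
  "increments": [
    [1,-25,-17,0,0],
    [1,0,0,50,0],
    [1,0,0,50,0],
    [1,0,0,45,0],
    [1,0,0,40,0],
    [1,0,0,0,0],
    [0,0,0,0,0],
    [0,0,0,0,0],
    [0,0,0,0,0],
    [0,0,0,0,0],
    [0,0,0,0,0],
    [0,0,0,0,0]
  ],
  "force": 40
}}

```text
t: 3.4
tool_pos: [0.6412, -0.0363, 0.0475]
tool_rot: [0.391, 3.116, -0.0]
contact_force: [-1.8, 1.1, 6.4]
opening: 0.0134
grip_force: 40.8
```

```bash
python3 - <<'E'
from h import *
plan(.6401,-.0356,.046,-14.3)
o=get_obs();print(o["opening"],o["grip_force"],o["contact_force"])
E
```

```text
t 3.4 pos [ 0.6412 -0.0363  0.0475] yaw -14.31 shift mm [1.2 0.4 1.5] spin after -0.01 q [-0.17  0.26  1.7   0.    1.18 -1.49]
0.013381542438677332 40.75987100601196 [-1.76693322  1.06384595  6.40012383]
```

Gripped. Now I slide it +20.6 mm along y, gently.

>>> {"method": "servo_tool", "body": {
  "increments": [
    [0,0,4,0,0],
    [0,0,5,0,0],
    [0,0,5,0,0],
    [0,0,4,0,0],
    [0,0,2.6,0,0],
    [0,0,0,0,0],
    [0,0,0,0,0]
  ]
}}

```text
t: 4.28
tool_pos: [0.6461, -0.0167, 0.0475]
tool_rot: [0.391, 3.116, -0.001]
contact_force: [-2.9, -0.1, 6.5]
opening: 0.0134
grip_force: 40.9
```

```bash
python3 - <<'E'
from h import *
plan(.6401,-.0356,.046,-14.3)
o=get_obs();print(o["opening"],o["grip_force"],o["contact_force"])
im=get_image("wrist")[:,:,::-1]; cv2.imwrite("pics/w2.png",im)
C=cam("wrist",o);P=[proj(C,(.544,.010,.051)),proj(C,(.569,.0026,.036))];print(P)
E
```

```text
t 4.28 pos [ 0.6461 -0.0167  0.0475] yaw -14.3 shift mm [  1.2 -19.8   1.5] spin after -0.0 q [-0.14  0.27  1.69 -0.    1.18 -1.46]
0.013395593833222093 40.85805058479309 [-2.86440841 -0.08945174  6.54013132]
[array([316.64741078,   2.87526353]), array([314.12010049,  80.92024466])]
```

View pics/w2.png

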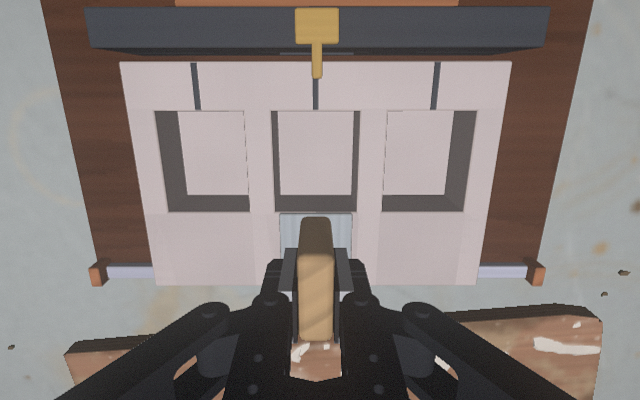

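The pointer is at (317,72) and the mark at (315.5,95), so they are nearly aligned. I'll measure the residual.

```bash
python3 - <<'E'
from h import *
im=cv2.imread("pics/w2.png").astype(float).mean(2); C=cam("wrist")
print(im[62:76:6,306:328].astype(int)); print(im[86:108:7,306:326].astype(int))
cen=lambda r,a,b,base:(lambda w:(w*np.arange(a,b)).sum()/w.sum())(np.clip(base-im[r,a:b].mean(0)-15,0,None))
pu=cen(slice(64,76),306,328,180);mu=cen(slice(84,108),307,324,185)
a=np.radians(-14.3);Y=np.array([-np.sin(a),np.cos(a)])
p=ray(C,pu,70,.051);m=ray(C,mu,96,.036);print(pu,mu,"mark-pointer mm",(m-p)[:2]@Y*1e3)
E
```

```text
[[179 178 179 181 178 146 121 140 142 143 147 144 147 144 142 135 138 184
  182 181 181 182]
 [187 191 187 190 186 153 122 139 143 144 142 146 145 150 140 133 141 194
  189 188 189 189]
 [188 188 190 189 189 152 117 134 146 146 146 145 149 148 140 134 140 197
  190 189 190 190]]
[[187 190 189 190 189 189 156  78  88  86  84  96 148 193 188 190 188 189
  190 190]
 [190 191 191 189 189 191 157  79  90  86  86  96 149 193 191 191 191 190
  190 189]
 [189 190 190 188 190 191 184  79  87  88  88  95 149 194 191 191 191 188
  192 190]
 [191 190 192 190 191 194 184  80  87  88  87  99 148 195 190 189 191 189
  190 191]]
316.41942023109675 315.0621918602778 mark-pointer mm -0.543913461117773
```

>>> {"method": "servo_tool", "body": {
  "increments": [
    [0,0,0.6,0,0],
    [0,0,0,0,0],
    [0.5,0,0,0,0],
    [1,0,0,0,0],
    [1,0,0,0,0],
    [1,0,0,0,0],
    [1,0,0,0,0],
    [1,0,0,-45,0],
    [1,0,0,-50,0],
    [1,0,0,-50,0],
    [1,0,0,-38,0],
    [1,0,0,0,0]
  ]
}}

```text
t: 5.82
tool_pos: [0.6481, -0.0159, 0.2347]
tool_rot: [0.39, 3.108, -0.0]
contact_force: [-1.1, -0.4, -0.2]
opening: 0.0856
grip_force: 0.0
```

```bash
python3 - <<'E'
from h import *
o=get_obs();C=cam("wrist",o);im=get_image("wrist")[:,:,::-1]; cv2.imwrite("pics/w3.png",im)
g=im.astype(float).mean(2)
a=np.radians(-14.3);Y=np.array([-np.sin(a),np.cos(a)]);X=np.array([np.cos(a),np.sin(a)])
O=np.array([.5444,.0101])
for n,p,z in (("ptr",X*.022,.051),("mark",X*.026,.036)):
    u,v=proj(C,[*(O+p),z]); print(n,u,v,g[int(v)-2:int(v)+6:2,int(u)-9:int(u)+10].astype(int))
plan(.41,-.292,.23,-17.1)
E
```

```text
ptr 314.6668777566643 72.57613049795943 [[181 182 180 180 180 179 173 132 136 138 138 142 174 180 183 178 179 181
  180]
 [176 180 178 178 181 182 176 128 135 136 139 143 173 180 180 181 180 177
  178]
 [177 179 180 181 179 178 177 135 126 130 135 149 176 180 178 178 177 179
  178]
 [179 179 180 178 177 180 182 176  91  77 110 178 183 184 181 180 180 179
  178]]
mark 314.70103998619885 77.42932201478087 [[177 179 179 178 180 180 179 164 109 106 121 162 181 179 181 180 180 181
  180]
 [179 176 179 178 177 180 182 175  95  77 115 186 183 178 178 181 181 180
  179]
 [178 179 178 178 179 177 180 174  93  77 117 186 180 179 180 182 181 179
  178]
 [177 178 177 181 175 181 180 172  93  80 119 184 180 181 183 179 179 179
  179]]
t 5.88 pos [ 0.6467 -0.0157  0.2314] yaw -14.3 shift mm [ 161.1 -326.2    0.6] spin after 2.8 q [-0.14  0.1   1.56 -0.    1.47 -1.46]
```

>>> {"method": "servo_tool", "body": {
  "increments": [
    [1,16,-32,0,0],
    [1,20,-40,0,0],
    [1,20,-40,0,0],
    [1,20,-40,0,0],
    [1,20,-40,0,0],
    [1,20,-40,0,0],
    [1,20,-40,0,0],
    [1,15,-35,0,0],
    [1,10,-16,0,2.8],
    [1,0,0,0,0],
    [1,0,0,0,0]
  ]
}}

```text
t: 7.25
tool_pos: [0.41, -0.288, 0.228]
tool_rot: [-0.465, -3.105, -0.002]
contact_force: [-0.2, -0.6, 0.7]
opening: 0.085
grip_force: 0.0
```

```bash
python3 - <<'E'
from h import *
o=get_obs();C=cam("wrist",o);im=get_image("wrist")[:,:,::-1]; cv2.imwrite("pics/w4.png",im)
plan(.41,-.292,.23,-17.1); print(proj(C,(.41,-.292,.05)))
E
```

```text
t 7.3 pos [ 0.4102 -0.288   0.2284] yaw -17.02 shift mm [-1.  -3.9 -1.7] spin after 0.08 q [-0.76 -0.25  1.9   0.    1.49 -2.03]
[311.10420391 172.02725751]
```

View pics/w4.png

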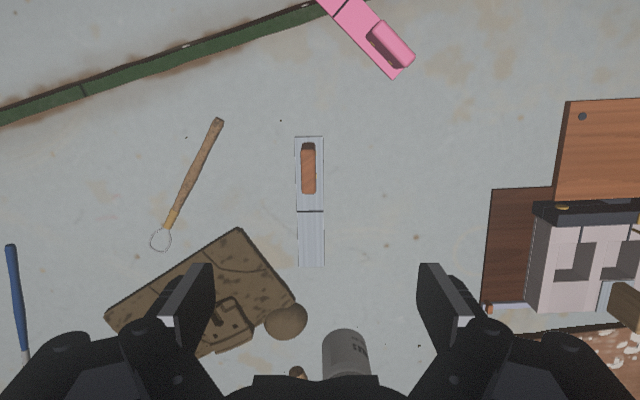

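The narrow gauge lies with its back edge at (309,136), the line at (311,211), the tip at (311,267) and the grip at about (308,168). The pink look-alike is well clear at (385,40).

```bash
python3 - <<'E'
from h import *
o=get_obs();C=cam("wrist",o);g=cv2.imread("pics/w4.png").astype(float).mean(2)
for r in (205,220,240,260): print(r,g[r,288:332].astype(int))
print(g[130:142,309].astype(int),g[206:216,311].astype(int),g[260:273,311].astype(int)); print(g[[160,180],296:322].astype(int),g[138:200,308].astype(int))
E
```

```text
205 [159 161 159 160 162 161 161 156 119 166 161 164 163 164 160 165 168 166
 161 159 163 161 162 165 163 160 160 167 169 166 166 160 159 164 166 156
 161 162 159 165 160 159 162 162]
220 [162 158 160 161 161 163 159 162 159 158 164 162 164 166 160 162 164 165
 162 164 161 160 162 167 164 160 161 161 166 167 163 161 160 162 168 172
 160 158 159 162 160 160 159 160]
240 [159 161 162 163 161 164 162 161 162 163 173 164 163 165 161 159 161 163
 166 160 162 161 161 159 162 162 158 161 163 168 167 162 162 160 169 160
 129 164 162 160 159 161 161 160]
260 [151 148 150 152 152 153 156 157 160 152 129 166 167 167 164 157 159 160
 164 163 161 161 161 159 160 163 163 158 159 164 167 165 160 158 168 165
 130 163 160 161 162 162 162 161]
[164 162 159 160 163 149 115 142 167 163 164 150] [165 162 166 157 110  61 117 171 165 165] [159 162 161 160 161 158 159 157 161 162 161 158 162]
[[159 157 163 162 129  99 103 106 109 111 112 112 114 118 115 111 113 109
  103 107 175 167 162 159 163 168]
 [163 159 160 163 156  96 107 109 116 117 114 115 111 110 106 111 111 107
   97  94 145 168 163 159 161 164]] [164 161 162 147  96  59  62  69  71  67  68  82 103 109 113 114 112 112
 106 107 108 114 114 116 114 115 113 117 118 117 118 113 112 114 109 111
 112 115 111 115 115 113 111 111 106 112 114 111 113 115 116 114 115 113
 110 110 136 165 160 159 159 160]
```

```bash
python3 - <<'E'
from h import *
C=cam("wrist")
b=ray(C,308.5,136.5,.006);l=ray(C,310.2,211,.006);t=ray(C,311.3,267,.006);g=ray(C,308.4,172,.05)
g1=ray(C,308.2,150,.05);g2=ray(C,308.7,194,.05)
ang=lambda d:np.degrees(np.arctan2(d[1],d[0])); n=np.linalg.norm
print(b,l,t,g,ang(t-b),ang(g2-g1),n(t-b),n(t-l),n(l-g[:].__class__(3) if 0 else l-b),n(g2-g1))
u=(t-b)/n(t-b); org=l-u*.055; print("org",org, "grip ctr",g)
plan(g[0],g[1],.03,ang(t-b))
E
```

```text
[ 0.38394829 -0.28717543  0.006     ] [ 0.46280439 -0.30988212  0.006     ] [ 0.52967895 -0.32935454  0.006     ] [ 0.40960427 -0.29444281  0.05      ] -16.142131680382846 -16.74512030584258 0.15171191311526405 0.0696518678683892 0.08206021227325766 0.04244417766733267
org [ 0.40997276 -0.29459096  0.006     ] grip ctr [ 0.40960427 -0.29444281  0.05      ]
t 7.3 pos [ 0.4102 -0.288   0.2284] yaw -17.02 shift mm [ -1.6  -6.6 198.3] spin after -0.88 q [-0.76 -0.25  1.9   0.    1.49 -2.03]
```

>>> {"method": "servo_tool", "body": {
  "increments": [
    [1,-1.5,-6.5,0,-0.8],
    [1,0,0,50,0],
    [1,0,0,55,0],
    [1,0,0,50,0],
    [1,0,0,40,0],
    [1,0,0,15,0],
    [1,0,0,0,0],
    [1,0,0,0,0]
  ],
  "force": 60
}}

```text
t: 8.3
tool_pos: [0.4109, -0.2967, 0.0214]
tool_rot: [0.445, 3.107, -0.003]
contact_force: [0.6, -0.3, 0.5]
opening: 0.0853
grip_force: 0.0
```

>>> {"method": "servo_tool", "body": {
  "increments": [
    [0,0,0,0,0],
    [0,0,0,0,0],
    [0,0,0,0,0],
    [0,0,0,0,0],
    [0,0,0,0,0],
    [0,0,0,0,0],
    [0,0,0,0,0]
  ]
}}

```text
t: 9.18
tool_pos: [0.4097, -0.2956, 0.0195]
tool_rot: [0.445, 3.11, -0.0]
contact_force: [0.7, 0.1, 1.7]
opening: 0.0132
grip_force: 59.1
```

```bash
python3 - <<'E'
from h import *
plan(.40975,-.2945,.0165,-16.2)
o=get_obs();print(o["opening"],o["grip_force"],o["contact_force"])
E
```

```text
t 9.18 pos [ 0.4097 -0.2956  0.0195] yaw -16.31 shift mm [0.2 1.1 3. ] spin after -0.11 q [-0.77  0.    2.04 -0.    1.09 -2.06]
0.013202862169895878 59.08494293689728 [0.65650592 0.13199761 1.73925552]
```

>>> {"method": "servo_tool", "body": {
  "increments": [
    [0,0,0,-20,0],
    [0,0,0,-35,0],
    [0,0,0,-35,0],
    [0,10,30,0,0],
    [0,13,39,0,0],
    [0,13,39,0,0],
    [0,13,39,0,0],
    [0,13,39,0,0],
    [0,13,39,0,0],
    [0,13,39,0,0],
    [0,12,37,0,0],
    [0,7,25,0,-2]
  ]
}}

```text
t: 10.68
tool_pos: [0.3974, 0.049, 0.1085]
tool_rot: [-0.388, -3.116, -0.0]
contact_force: [0.4, -0.4, -1.5]
opening: 0.0135
grip_force: 58.7
```

>>> {"method": "servo_tool", "body": {
  "increments": [
    [0,0,0,0,0],
    [0,0,0,0,0],
    [0,0,0,0,0]
  ]
}}

```text
t: 11.05
tool_pos: [0.3982, 0.0466, 0.1091]
tool_rot: [-0.394, -3.116, 0.0]
contact_force: [0.3, -0.2, -1.8]
opening: 0.0133
grip_force: 58.8
```

```bash
python3 - <<'E'
from h import *
a=np.radians(-14.3);X=np.array([np.cos(a),np.sin(a)]);O=np.array([.5444,.0101])
plan(*(O-.15*X),.0315,-14.3)
o=get_obs();print(o["opening"],o["grip_force"],o["contact_force"])
C=cam("wrist",o);im=get_image("wrist")[:,:,::-1]; cv2.imwrite("pics/w5.png",im)
print(proj(C,[*(O),.048]),proj(C,[*(O-.095*X),.096]))
E
```

```text
t 11.05 pos [0.3982 0.0466 0.1091] yaw -14.4 shift mm [-0.7  0.7 77.6] spin after -0.1 q [-0.07 -0.42  2.24 -0.    1.33 -1.39]
0.013330912041504087 58.79292011260986 [ 0.2736958  -0.18667443 -1.75495214]
[316.53300855 402.99438887] [316.55670769 344.98014842]
```

View pics/w5.png

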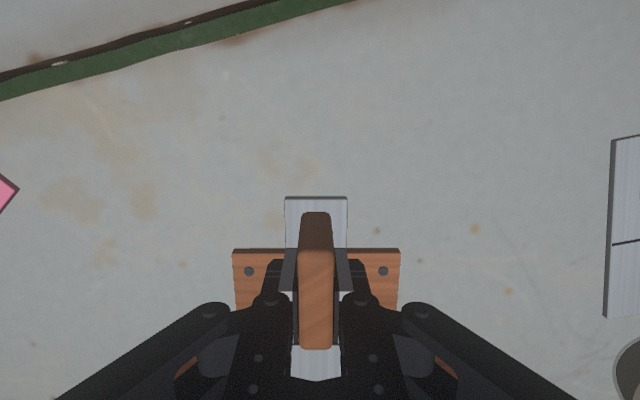

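The gauge is held square: its back edge spans columns 285–347 at row 197. The apron front edge spans columns 233–400 at row 249, and the centres agree. I'll measure the exact offsets.

```bash
python3 - <<'E'
from h import *
g=cv2.imread("pics/w5.png").astype(float).mean(2);C=cam("wrist")
print(g[190:204,300].astype(int),g[242:256,250].astype(int),g[242:256,385].astype(int))
for r in (205,235): print(g[r,280:290].astype(int),g[r,342:352].astype(int))
print(g[256,228:238].astype(int),g[256,395:405].astype(int))
E
```

```text
[155 156 157 155 158 147  98  73  77 116 151 158 160 160] [154 154 154 151 155 141  84  58  59  59  58  81 104 106] [153 150 152 153 155 137  67  58  63  58  68  94 114 117]
[158 155 157 154 123 148 156 154 152 151] [159 162 165 166 148 128 152 151 151 152]
[156 153 156 154 151 123 149 154 152 148] [158 160 161 152 137 156 149 154 153 152]
[156 158 152 119 105 109 110 111 110 109] [115 118 119 114 116 122 152 152 150 154]
```

```bash
python3 - <<'E'
from h import *
C=cam("wrist");o=get_obs();p=np.array(o["tool_pos"])
a=np.radians(-14.3);X=np.array([np.cos(a),np.sin(a)]);Y=np.array([-X[1],X[0]]);O=np.array([.5444,.0101])
f=lambda q:((q[:2]-O)@X*1e3,(q[:2]-O)@Y*1e3)
zt=p[2]-.0195+.006
print("tcp",f(p)); print("gauge back",f(ray(C,316,199.3,zt)))
for r,l,rr in((205,284.3,346.6),(235,284.9,345.8)): print("mid",r,f(ray(C,(l+rr)/2,r,zt)))
print("apron edge",f(ray(C,250,252.8,.01)),f(ray(C,385,252.6,.01)),"apron mid at edge",f(ray(C,(230.8+400.7)/2,256,.01)))
E
```

```text
tcp (np.float64(-150.5692856751007), np.float64(-0.6652863587646786))
gauge back (np.float64(-177.56530652741506), np.float64(-0.17194954078734434))
mid 205 (np.float64(-174.74334001686017), np.float64(-0.4338206451620302))
mid 235 (np.float64(-159.3780519030682), np.float64(-0.5100414205072938))
apron edge (np.float64(-105.78322714204445), np.float64(-50.51603022614568)) (np.float64(-105.82559687331263), np.float64(52.3071939381111)) apron mid at edge (np.float64(-103.00622615365204), np.float64(-0.4217976893313999))
```

>>> {"method": "servo_tool", "body": {
  "increments": [
    [0,0,0.4,0,-0.1],
    [0,0,0,30,0],
    [0,0,0,30,0],
    [0,0,0,17,0],
    [0,0,0,0,0],
    [0,0,0,0,0]
  ]
}}

```text
t: 11.85
tool_pos: [0.3989, 0.0476, 0.0331]
tool_rot: [0.389, 3.117, -0.0]
contact_force: [-0.6, 0.1, -1.7]
opening: 0.0133
grip_force: 58.9
```

```bash
cat >> h.py <<'E'
def fx():
    a=np.radians(-14.3);X=np.array([np.cos(a),np.sin(a)]);Y=np.array([-X[1],X[0]]);O=np.array([.5444,.0101])
    o=get_obs();p=np.array(o["tool_pos"]);print("fix mm",((p[:2]-O)@X*1e3).round(2),((p[:2]-O)@Y*1e3).round(2),(p[2]*1e3).round(2),"F",np.round(o["contact_force"],1),"T",np.round(o["wrist_torque"],2),"rot",np.round(o["tool_rot"],3),o["t"])
E
python3 - <<'E'
from h import *
fx()
im=get_image("side")[:,:,::-1]; cv2.imwrite("pics/s2.png",cv2.resize(im[160:270,220:380],(800,550),interpolation=2))
E
```

```text
fix mm -150.24 0.45 33.07 F [-0.6  0.1 -1.7] T [0.01 0.   0.01] rot [ 0.389  3.117 -0.   ] 11.85
```

View pics/s2.png

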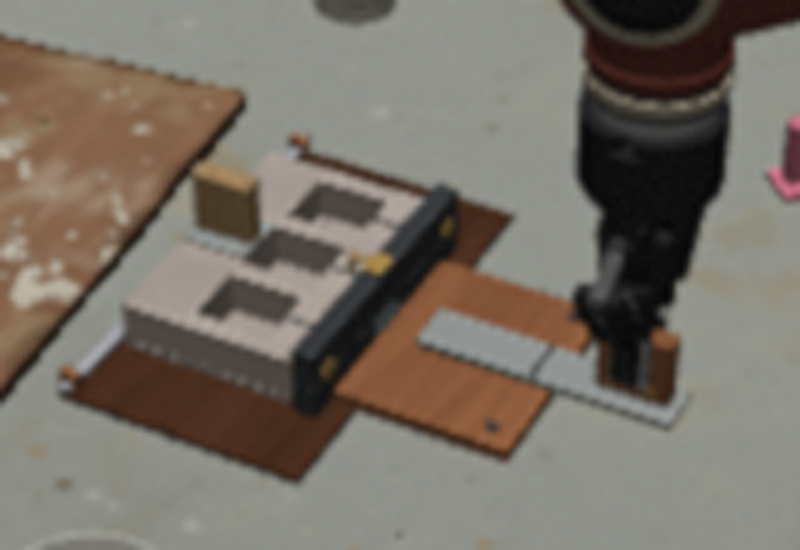

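The side view shows the gauge just above the apron, in line with the window. I lower it and push it in.

>>> {"method": "servo_tool", "body": {
  "increments": [
    [0,0,-0.6,2.3,0],
    [0,0,0,0,0],
    [0,-10,0,0,0],
    [0,-12,0,0,0],
    [0,-12,0,0,0],
    [0,-11,0,0,0],
    [0,0,0,0,0]
  ]
}}

```text
t: 12.78
tool_pos: [0.4428, 0.0359, 0.0302]
tool_rot: [0.389, 3.117, -0.0]
contact_force: [-0.5, 0.3, -1.0]
opening: 0.0129
grip_force: 58.9
```

```bash
python3 -c "
from h import *
fx()"
```

```text
fix mm -104.79 -0.08 30.16 F [-0.5  0.3 -1. ] T [0.01 0.02 0.01] rot [ 0.389  3.117 -0.   ] 12.775
```

>>> {"method": "servo_tool", "body": {
  "increments": [
    [0,-8,0,0,0],
    [0,-10,0,0,0],
    [0,-10,0,0,0],
    [0,-10,0,0,0],
    [0,-7,0,0,0],
    [0,0,0,0,0],
    [0,0,0,0,0]
  ]
}}

```text
t: 13.65
tool_pos: [0.4852, 0.0252, 0.0298]
tool_rot: [-0.388, -3.117, 0.0]
contact_force: [-0.1, -0.1, -1.4]
opening: 0.0135
grip_force: 58.8
```

```bash
python3 - <<'E'
from h import *
fx()
o=get_obs();C=cam("wrist",o);im=get_image("wrist")[:,:,::-1]; cv2.imwrite("pics/w6.png",im)
im=get_image("side")[:,:,::-1]; cv2.imwrite("pics/s3.png",cv2.resize(im[190:250,260:340],(800,600),interpolation=2))
D=cam("side");a=np.radians(-14.3);X=np.array([np.cos(a),np.sin(a)]);O=np.array([.5444,.0101]);q=np.array(o["tool_pos"])
print([(proj(D,[*p,.016])-[260,190])*10 for p in (O,q[:2]+X*.055)])
E
```

```text
fix mm -61.1 0.04 29.8 F [-0.1 -0.1 -1.4] T [ 0.02 -0.03  0.  ] rot [-0.388 -3.117  0.   ] 13.65
[array([377.96472417, 324.62623308]), array([397.12394285, 331.09506314])]
```

View pics/s3.png

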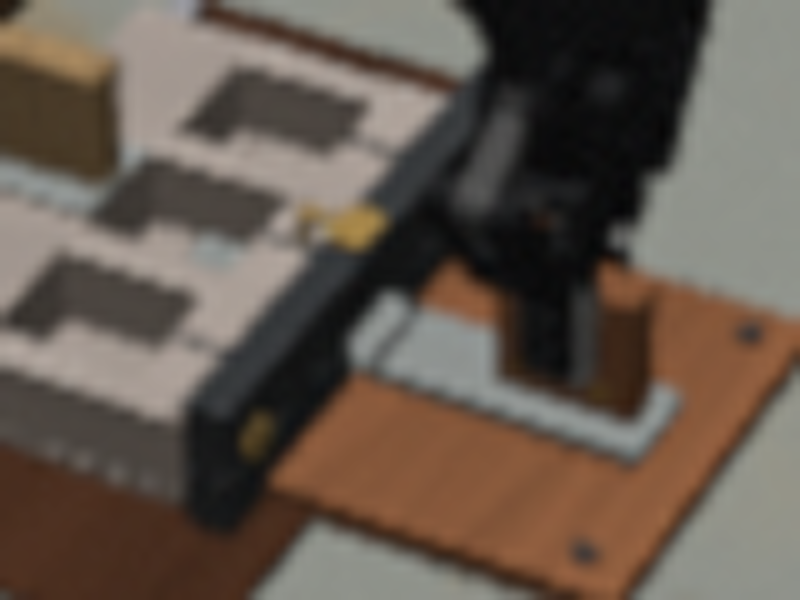

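The line is at about (398,332) in the crop, roughly 6–9 mm short of the front face. For a direct check I'll use the wrist view, where the gauge back edge should end 23 mm inside the apron's front edge.

```bash
python3 - <<'E'
from h import *
C=cam("wrist");g=cv2.imread("pics/w6.png").astype(float).mean(2)
a=np.radians(-14.3);X=np.array([np.cos(a),np.sin(a)]);O=np.array([.5444,.0101]);q=np.array(get_obs()["tool_pos"])
u,v=proj(C,[*(q[:2]-.027*X),.016]);e=proj(C,[*(O-.105*X),.01]);print(u,v,e)
for c in (300,312,325): print(c,int(e[1])-12,g[int(e[1])-12:int(v)+12,c].astype(int))
E
```

```text
315.1479696847211 199.0513482773052 [315.1231306  160.93995715]
300 148 [173 171 168 173 171 171 171 174 152  59  66  66  86 117 118 119 122 122
 126 123 125 124 125 125 122 124 123 123 123 127 128 124 122 121 120 115
 118 116 119 121 125 122 120 121 120 123 120 117 102  75  80 118 165 172
 178 175 177 175 178 176 177 177 179]
312 148 [170 170 171 173 173 173 173 177 152  59  66  68  91 122 129 128 128 127
 129 126 125 124 125 121 123 122 124 123 126 127 126 123 123 121 119 117
 119 116 116 123 126 125 123 122 122 121 123 116 102  75  84 118 162 171
 175 176 175 175 174 175 174 175 178]
325 148 [172 173 170 171 171 169 174 171 151  63  65  69  88 118 126 128 129 128
 126 127 125 125 124 121 120 121 121 122 124 126 126 125 124 120 118 119
 116 117 121 122 127 127 122 124 121 121 122 116 100  79  81 111 161 169
 173 174 172 174 170 171 171 171 173]
```

View pics/w6.png

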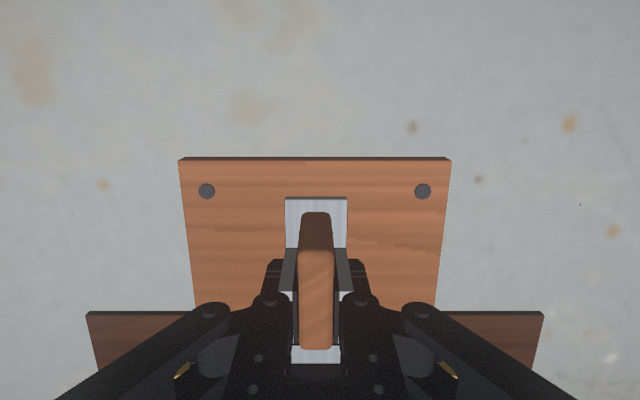

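The apron front edge is at row 160.3 and the gauge back edge at row 199.1, so the gap is about 17.2 mm and I advance 5.8 mm.

>>> {"method": "servo_tool", "body": {
  "increments": [
    [0,-2.5,0,0,0],
    [0,-2.5,0,0,0],
    [0,-0.8,0,0,0],
    [0,0,0,0,0],
    [0,0,0,0,0]
  ]
}}

```text
t: 14.38
tool_pos: [0.4911, 0.0237, 0.03]
tool_rot: [-0.388, -3.117, 0.0]
contact_force: [0.2, -0.1, -1.3]
opening: 0.013
grip_force: 58.8
```

```bash
python3 - <<'E'
from h import *
fx()
o=get_obs();C=cam("wrist",o);g=get_image("wrist").astype(float).mean(2)
a=np.radians(-14.3);X=np.array([np.cos(a),np.sin(a)]);O=np.array([.5444,.0101]);q=np.array(o["tool_pos"])
u,v=proj(C,[*(q[:2]-.027*X),.016]);e=proj(C,[*(O-.105*X),.01]);print(u,v,e)
for c in (312,325): print(int(e[1])-8,g[int(e[1])-8:int(e[1])+6,c].astype(int),int(v)-6,g[int(v)-6:int(v)+8,c].astype(int))
E
```

```text
fix mm -55.02 0.05 29.97 F [ 0.2 -0.1 -1.3] T [ 0.   -0.02 -0.01] rot [-0.388 -3.117  0.   ] 14.375
315.1425588234764 198.96987144253686 [315.12223304 147.90964111]
139 [176 176 173 178 171 131  62  65  86 121 128 130 133 132] 192 [118 115 118 116 104  79  81 123 170 175 180 179 177 179]
139 [177 173 173 177 168 129  63  67  85 117 124 131 131 131] 192 [116 119 118 119 104  77  83 116 165 174 177 176 175 175]
```

>>> {"method": "servo_tool", "body": {
  "increments": [
    [0,0,0,0.5,0],
    [0,0,0,0,0],
    [0.3,0,0,0,0],
    [1,0,0,0,0],
    [1,0,0,0,0],
    [1,0,0,0,0],
    [1,0,0,0,0],
    [1,0,0,-30,0],
    [1,0,0,-50,0],
    [1,0,0,-50,0],
    [1,0,0,-50,0],
    [1,0,0,0,0]
  ]
}}

```text
t: 15.92
tool_pos: [0.4941, 0.0235, 0.2153]
tool_rot: [0.387, 3.107, 0.0]
contact_force: [0.4, -0.2, -0.8]
opening: 0.0854
grip_force: 0.0
```

>>> {"method": "servo_tool", "body": {
  "increments": [
    [1,-15,0,0,0],
    [1,-15,0,0,0],
    [1,0,0,0,0],
    [1,0,0,0,0]
  ]
}}

```text
t: 16.42
tool_pos: [0.5198, 0.0165, 0.2087]
tool_rot: [-0.388, -3.116, -0.0]
contact_force: [0.8, -0.3, -0.7]
opening: 0.0853
grip_force: 0.0
```

```bash
python3 - <<'E'
from h import *
fx()
o=get_obs();C=cam("wrist",o);im=get_image("wrist")[:,:,::-1];cv2.imwrite("pics/w7.png",im)
a=np.radians(-14.3);X=np.array([np.cos(a),np.sin(a)]);O=np.array([.5444,.0101])
u,v=proj(C,[*O,.016]);print(u,v,proj(C,[*(O-.082*X),.016]),proj(C,[*(O-.105*X),.01]),proj(C,[*O,.048]))
x0=int(u)-80;y0=max(0,int(v)-90);cv2.imwrite("pics/c7.png",cv2.resize(im[y0:y0+120,x0:x0+160],(800,600),interpolation=2));print(x0,y0)
E
```

```text
fix mm -25.41 0.08 208.69 F [ 0.8 -0.3 -0.7] T [ 0.04 -0.03  0.03] rot [-0.388 -3.116 -0.   ] 16.425
315.31658358012845 192.07063516114644 [315.4440473  107.47296542] [315.48903597  81.33436754] [315.27056718 202.54164134]
235 102
```

View pics/c7.png

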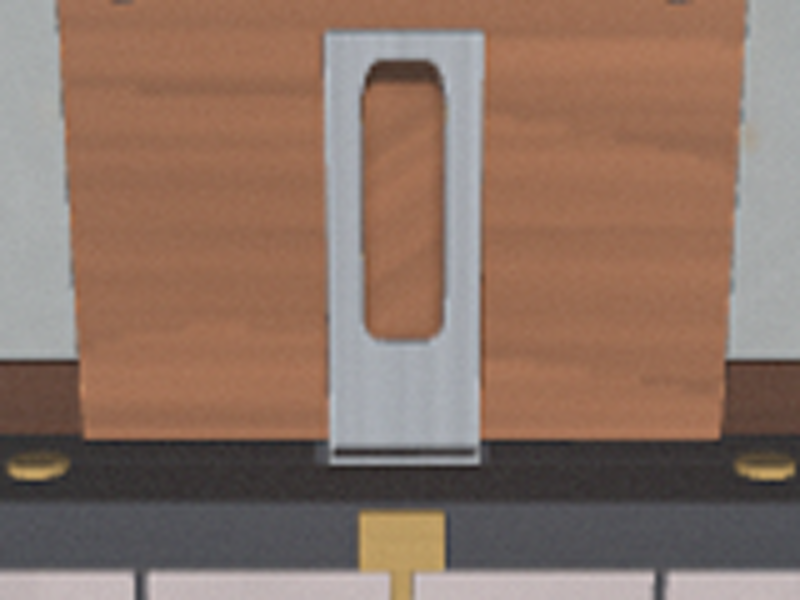

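The crop shows the gauge centred in the window. The line is at crop row 453 and the fence/apron junction at row 438, with the wall leaning downwards in the view. I'll check the depth at subpixel level.

```bash
python3 - <<'E'
from h import *
C=cam("wrist");g=cv2.imread("pics/w7.png").astype(float).mean(2)
a=np.radians(-14.3);X=np.array([np.cos(a),np.sin(a)]);O=np.array([.5444,.0101])
print("blade",186,g[186:200,308:324].mean(1).astype(int)); print("back",104,g[104:114,305:327].mean(1).astype(int))
print("junction",184,g[184:196,260:295].mean(1).astype(int),g[184:196,335:370].mean(1).astype(int)); print("top edge",198,g[198:206,260:295].mean(1).astype(int),g[198:206,340:370].mean(1).astype(int))
for z in(.01,.016,.024,.048):
  print(z,[proj(C,[*(O+d*X),z])[1].round(2) for d in(-.001,0,.001)])
print("apron edge",76,cv2.imread("pics/w7.png").astype(float).mean(2)[76:88,300:330].mean(1).astype(int))
E
```

```text
blade 186 [171 171 171 172 163 115  50 121 156  46  51  53  53  54]
back 104 [116 115 114 114 139 176 173 173 174 165]
junction 184 [111 110 111 116 122 108  45  51  52  54  57  52] [119 117 119 122 126 111  51  52  53  55  58  53]
top edge 198 [52 53 52 54 69 85 84 85] [53 53 53 53 68 84 84 84]
0.01 [np.float64(189.22), np.float64(190.16), np.float64(191.11)]
0.016 [np.float64(190.97), np.float64(191.93), np.float64(192.88)]
0.024 [np.float64(193.39), np.float64(194.37), np.float64(195.35)]
0.048 [np.float64(201.36), np.float64(202.39), np.float64(203.43)]
apron edge 76 [168 168 168 170 153 109 121 124 125 124 123 121]
```

The line is at row 191.93. Against the window edge that is 0 mm off the front face, and against the junction and fence top it is under 0.8 mm past it. The gauge lies flat, the mould is aligned and the gripper is clear, so I hand in.

```bash
python3 -c "
from station import finish_job
print(finish_job())"
```

```text
the job is handed in; nothing more can be done
None
```

The job is handed in, with no verdict shown: the mould's middle mark is within about 0.5 mm of the pointer, the narrow gauge lies flat in the groove with its line within about 0.8 mm of the fence's front face, and I left the wide gauge, cup and pot where they were (about 16.5 of the 64 s used).

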